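# Dress a coin meter's slide and hold it home

### The arm

A 7-joint arm with a two-finger parallel gripper is mounted at the origin on the work surface. World frame = base frame: x ahead of the robot, y to its left, z up, the work surface at z = 0. Lengths are in m, angles in rad, forces in N, time in s.
With the tool pointing down it reaches from about 0.35 to 0.9 m from the base axis. Payload 8.1 kg.
Tool frame: the origin (TCP) lies at the very end of the fingers, on their centre line; the grasp point (between the pads) lies arm.grip_point_offset behind it (arm.grip_point_offset is the distance from the TCP to the grasp point, in m); z points along the fingers, y is the line along which they close (so a half turn about z gives the same grasp; the last joint's range is limited). The gripper opens to 92 mm and grips with 3 to 60 N. Pads are 19 mm wide; open, the fingers measure 130 mm over their backs; the gripper's body (75 mm by 190 mm) begins 47 mm behind the grasp point.
Start: joints at [1.042, 0.434, 0.025, 1.573, -0.012, 1.134, -0.075], TCP at [0.258, -0.569, 0.207] pointing down, gripper open.
Joint ranges: [-2.62, 2.62], [-0.44, 2.09], [-1.27, 1.32], [0.08, 2.57], [-1.32, 4.46], [0.12, 2], [-2.74, 2.74]. Speed limits (rad/s): [2.22, 2.22, 3.01, 3.01, 3.14, 3.14, 3.14].

### API

Orientations are given as a rotation vector (axis times angle).
In Python, from cell import arm gives the robot as it stands. The module is installed in compiled form; this text tells all that it offers.
- The arm moves only by the shell command python3 -m creep 'ROWS' [OPENING] [FORCE]. ROWS is JSON, a list of rows, each a list of 6 numbers: the shift along the tool's x, y, z scaled (see below), then the turn, a rotation vector about the tool's x, y, z scaled (see below). A call has 1 to 20 rows; each row shifts and turns the commanded pose from where the row before left it, along the tool's axes as they then stand; what a row does not reach is not made up. The controller multiplies each number of a shift by 0.4 m and each number of a turn by 120 degrees. A row lasts 1/12 s, in which the tool goes at most 41.7 mm and 7.16 degrees, less where a joint would pass 70% of its speed; a pose out of reach is approached as far as the arm can. A call with a number of a shift or a turn outside -1 to 1 is refused whole. A call with a gripper value outside its range is refused whole. OPENING is the closure, from -1 (fully open) to 1 (shut), set as the call begins (- or left out, the last holds). The fingers move at their own pace and stop on an object; FORCE is the grip in N (left out, the last holds). Time passes only in rows, so rows that do not move let the fingers close. It gives the time, the measured TCP pose, the force, the opening and the grip force at its end, in the units of the state.
- arm.observe(): the state, without advancing time (a new reading comes with each control period).
- arm.get_image(name): name is "scene" or "top" or "wrist"; returns a dict with "frame" (420x560x3 uint8, red, green, blue), "intrinsics" (3x3 intrinsics, pixels), "rvec" (rotation vector, rad) and "tvec" (3), from world to camera coordinates, as OpenCV has them; the wrist camera has in their place "mount" (4x4, takes a point from camera to tool coordinates, whose origin is the TCP and whose axes are the flange's). Camera axes: x right, y down, z forward; pixel columns grow to the right and rows downward; lengths in m; the calibration is good to about 2 mm. A picture is of the moment at which its call begins: read the wrist's pose just before it. There is no depth.
- arm.sign_off(): hands the job in; it is judged then, once.
The state is a dict: "clock": time; "joints": joint angles; "dq": joint speeds; "joint_efforts": joint torques, N m; "position": TCP position; "ee_rot": TCP orientation; "force": force on the tool from outside, world axes, zero at the start; "ft_torque": the same for the moment, N m; "width": opening from 0.0 (shut) to 1.0 (fully open); "gripper_force": force on a finger pad.
Only numpy, scipy, OpenCV 4.12 (cv2) and the standard library are available. Lean on these libraries where they do the work, as an engineer would, in place of code of your own. Each camera call takes 0.05 s, during which the arm holds its last target. There are 200 camera calls.

### The job

The coin slide on the meter drags: dress it with the wood-backed rubbing block. Stroke its stone, flat and with a light steady pressure of about 5 N, over the top of the slide from the meter's faceplate out to the slide's outer end, then set the block back on the rubber mat, stone down. Then push the slide fully home with the fingers and finish while still holding it there against its spring, without ramming it, and leave the screwdriver, lock barrel and stack of tokens where they are.

Things in the scene. Friction and masses are not known exactly. Their poses are not given: they have to be found in the camera images.
- meter: The coin meter with the long slide out: almond sheet-steel case 260 (x) x 115 (y) x 120 mm high, screwed to the table through a plate 300 x 165 x 5 mm; it cannot move. Origin under the plate's centre, z up; its front looks along its -x. Steel faceplate on the front, 82 wide, z 62 to 112 mm, outer surface at x = -138 mm. A trip bar comes out at the rear by up to 80 mm as the slide goes in.
- tongue: The slide outside the faceplate: flat steel tongue 50 wide (y), 8 thick, 100 mm long when out, dark flush coin pockets in its top. Its outer end is bent down into a push plate 50 wide, 40 high, 8 mm thick. Origin: middle of the outer upper edge, 90 mm above the table; x level into the meter (push this way; faceplate at x = 100 mm when out), z up. Push plate's outer face: x = 0, z 0 to -40 mm.
- slide (a joint): Travel of the coin slide into the meter, m: 0 fully out (where its spring keeps it), 0.080 fully home against its stop, 20 mm of tongue then still showing. The return spring pushes back with 5 N when out, 11 N when home; released, it comes out again.
- stone: The rubbing block: wooden grip 46 (x) x 22 (y) x 36 mm on a black sponge-rubber cushion and a grey stone slab 50 x 28 x 12 mm; 60 mm high in all, about 0.1 kg. Stands on the mat, stone down. Origin at the centre of the stone's underside (the working face), z up. The cushion gives by up to 8 mm: about 1.2 N for each mm pressed, after 1.2 N. Grip the wood across its 22 mm, at 28 to 60 mm height.
- mat: Grey rubber service mat, 170 (x) x 190 (y) x 3 mm, fixed to the table. Origin under its centre: its top is at z = 3 mm. The stone, a screwdriver and a lock barrel lie on it.
- screwdriver: Screwdriver with black handle, 170 mm long, lying along its own x on the mat. Bystander.
- lockbarrel: Brass lock barrel, 22 mm across, 28 mm high, standing on the mat. Bystander.
- tokens: Stack of brass tokens, 25 mm across, 34 mm high, standing on the table on the robot's side of the meter. Bystander.
- parts_tray: Grey plastic tray of screws and washers, 130 (x) x 170 (y) x 35 mm, fixed to the table; in some starts it has the mat's place and the mat has its place. Bystander.
Things that resemble listed ones, but are neither listed nor needed, are in the scene too. Several things have the shape of the stone; the one meant has the colours described above.

How it is judged:
On the way, in this order (a step that is already met when the one before it is completed fails the run):
1. the stone lies flat on the slide's top at the faceplate end, pressed with 1.5 to 15 N (x of stone in the frame of tongue between 0.062 and 0.092 m and y of stone in the frame of tongue between -0.012 and 0.012 m and contact force between stone and tongue between 1.5 and 15 N and angle between stone's own z axis and vertical below 0.12 rad and value of joint slide below 0.01 m), for 0.02 s.
2. stroke outward, still pressed: a third of the way (x of stone in the frame of tongue between 0.051 and 0.062 m and y of stone in the frame of tongue between -0.012 and 0.012 m and contact force between stone and tongue between 1.5 and 15 N and angle between stone's own z axis and vertical below 0.12 rad and value of joint slide below 0.01 m), for 0.02 s.
3. stroke outward, still pressed: half way (x of stone in the frame of tongue between 0.04 and 0.051 m and y of stone in the frame of tongue between -0.012 and 0.012 m and contact force between stone and tongue between 1.5 and 15 N and angle between stone's own z axis and vertical below 0.12 rad and value of joint slide below 0.01 m), for 0.02 s.
4. stroke outward, still pressed: two thirds of the way (x of stone in the frame of tongue between 0.03 and 0.04 m and y of stone in the frame of tongue between -0.012 and 0.012 m and contact force between stone and tongue between 1.5 and 15 N and angle between stone's own z axis and vertical below 0.12 rad and value of joint slide below 0.01 m), for 0.02 s.
5. stroke reaches the slide's outer end, still pressed (x of stone in the frame of tongue between 0 and 0.03 m and y of stone in the frame of tongue between -0.012 and 0.012 m and contact force between stone and tongue between 1.5 and 15 N and angle between stone's own z axis and vertical below 0.12 rad and value of joint slide below 0.01 m), for 0.02 s.
6. the stone is back on the mat, stone face down, let go, the slide still out (x of stone in the frame of mat between -0.085 and 0.085 m and y of stone in the frame of mat between -0.095 and 0.095 m and z of stone in the frame of mat below 0.007 m and angle between stone's own z axis and vertical below 0.1 rad and contact force between the fingers and stone below 0.1 N and linear speed of stone below 0.02 m/s and value of joint slide below 0.02 m), for 0.2 s.
7. the slide is pushed fully home by the fingers (value of joint slide above 0.077 m and contact force between the fingers and tongue above 5 N), for 0.3 s.
At the end, for the whole second after the job is handed in: The fingers still press the slide with over 5 N (never over 40 N) and hold it fully home (travel over 77 of 80 mm, not moving); the stone lies at rest on the mat (its middle within the mat's edges), upright, stone face down, and is not touched by the fingers (all of step 7 and velocity of joint slide between -0.01 and 0.01 m/s and x of stone in the frame of mat between -0.085 and 0.085 m and y of stone in the frame of mat between -0.095 and 0.095 m and z of stone in the frame of mat below 0.007 m and angle between stone's own z axis and vertical below 0.1 rad and contact force between the fingers and stone below 0.1 N and linear speed of stone below 0.02 m/s); the arm keeps its last pose, push and grip.
It fails at once if the stone is pressed on the slide harder than 25 N (contact force between stone and tongue above 25 N).
It fails at once if the slide is rammed or squeezed with more than 40 N (contact force between the fingers and tongue above 40 N).
It fails at once if the screwdriver, lock barrel or stack of tokens is moved more than 20 mm (distance of any of screwdriver, lockbarrel, tokens from where it was at the start of the episode above 0.02 m).
It also fails if it takes over 72 s, if anything falls off the work surface, if the arm or the gripper's body presses on something with over 40 N, if the wrist force passes 120 N, or if a joint passes its speed limit or range.

## Working session

There is one attempt and no reset: what is moved stays moved. The work goes in short steps, Python scripts to look and compute and a shell command to move; the robot and the scene stay as the last step left them, time stands still between calls to the robot, and variables do not carry over. Pictures are saved under pics/ and viewed, at most 10 in all, crops included, and the job is handed in when it is done.

```bash
mkdir -p pics; cat > h.py <<'E'
import numpy as np, cv2
from scipy.spatial.transform import Rotation as R
from cell import arm
def cam(name):
    s=arm.observe(); d=arm.get_image(name); K=np.array(d["intrinsics"])
    if name=="wrist":
        M=np.array(d["mount"]); T=np.eye(4); T[:3,:3]=R.from_rotvec(s["ee_rot"]).as_matrix(); T[:3,3]=s["position"]
        W=T@M; Rc=W[:3,:3]; c=W[:3,3]
    else:
        Rc=R.from_rotvec(np.ravel(d["rvec"])).as_matrix().T; c=-Rc@np.ravel(d["tvec"])
    return d["frame"],K,Rc,c
def ray(K,Rc,uv): return Rc@np.linalg.solve(K,[uv[0],uv[1],1.])
def onz(K,Rc,c,uv,z):
    r=ray(K,Rc,uv); return c+r*(z-c[2])/r[2]
def tri(a,b):
    # a,b=(c,r)
    A=np.c_[a[1],-b[1]]; t=np.linalg.lstsq(A,b[0]-a[0],rcond=None)[0]
    p,q=a[0]+a[1]*t[0],b[0]+b[1]*t[1]; return (p+q)/2,np.linalg.norm(p-q)
def save(f,n): cv2.imwrite("pics/"+n,f[...,::-1])
def proj(K,Rc,c,P):
    p=K@(Rc.T@(np.array(P)-c)); return p[:2]/p[2]
E
python3 - <<'E'
from h import *
import pickle
D={n:cam(n) for n in("scene","top")}
pickle.dump(D,open("d.pkl","wb"))
for n in D: save(D[n][0],n+".png"); print(n,D[n][3].round(3),D[n][1].round(1).tolist())
s=arm.observe();print(s, arm.grip_point_offset)
E
```

```text
scene [1.238 0.161 0.766] [[438.2, 0.0, 284.5], [0.0, 438.2, 209.5], [0.0, 0.0, 1.0]]
top [0.432 0.08  1.062] [[408.9, 0.0, 278.5], [0.0, 408.9, 211.5], [0.0, 0.0, 1.0]]
{'clock': 0.1, 'joints': array([ 1.04238543,  0.43513925,  0.02497881,  1.57399117, -0.01162317,
        1.13399643, -0.07510185]), 'dq': array([-0.0010475 , -0.00259364,  0.00097873, -0.0020163 , -0.0011372 ,
        0.00189696,  0.00074655]), 'joint_efforts': array([ 2.92644741e-03, -6.69122243e+01,  9.87679884e-01, -3.15149796e+01,
       -6.05803519e-02,  3.73642927e-02,  3.72146337e-05]), 'position': array([ 0.25791911, -0.56877481,  0.20583803]), 'ee_rot': array([-3.06938665e+00, -6.63407867e-01,  6.24780472e-04]), 'force': array([-0.24396566,  0.38403215,  0.32216977]), 'ft_torque': array([0.02788086, 0.01216195, 0.03457456]), 'gripper_force': 0.0, 'width': 0.9979987057286545} 0.0188
```

View pics/scene.png

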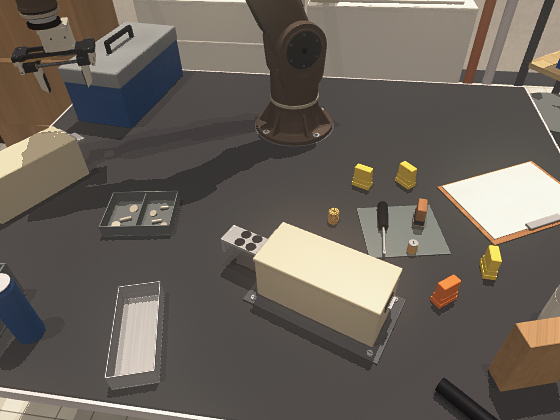

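View pics/top.png

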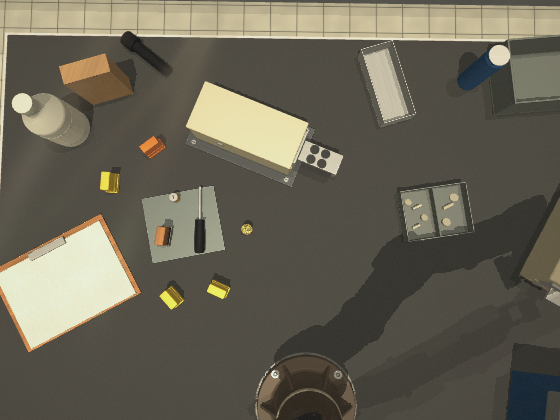

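The scene view shows the meter at about (325,285), its tongue at (243,240), the block on the mat at (421,210), the screwdriver at (383,225), the barrel at (412,247) and the tokens at (334,215). The top view has the tongue at (322,156), the block at (163,236), and the tokens at (247,229). I'll zoom in on both for corners.

```bash
python3 - <<'E'
from h import *
import pickle
D=pickle.load(open("d.pkl","rb"))
t=D["top"][0];s=D["scene"][0]
a=cv2.resize(t[130:190,285:360],None,fx=5,fy=5,interpolation=cv2.INTER_CUBIC)
b=cv2.resize(t[180:265,140:230],None,fx=4,fy=4,interpolation=cv2.INTER_CUBIC)
c=cv2.resize(s[215:285,212:290],None,fx=5,fy=5,interpolation=cv2.INTER_CUBIC)[:,:390]
d=cv2.resize(s[190:265,350:450],None,fx=4,fy=4,interpolation=cv2.INTER_CUBIC)
o=np.zeros((600,800,3),np.uint8)
a=a[:255];o[:255,:375]=a; c=c[:345]; o[255:600,:390]=c; o[:300,400:800]=d; o[300:600,400:760]=b[40:340]
save(o,"z.png")
E
```

```text
(no output)
```

View pics/z.png

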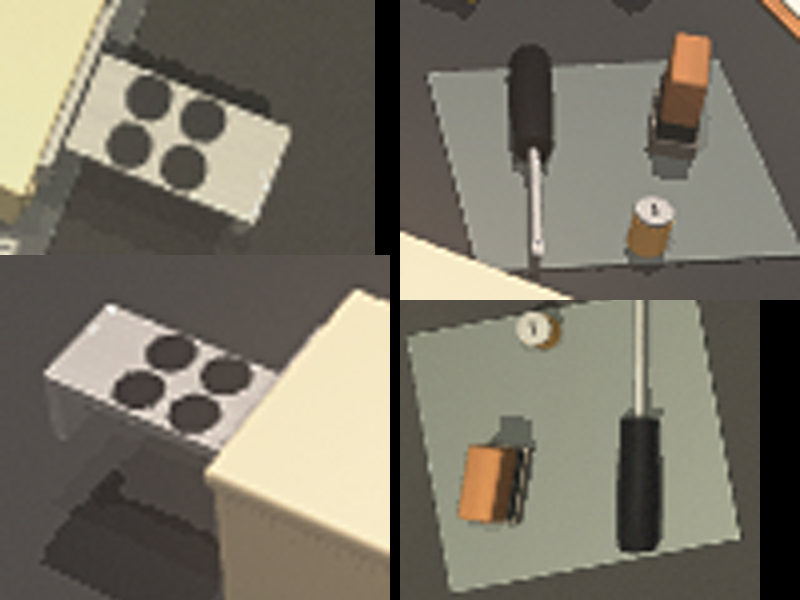

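The zoom shows the tongue's outer corners at top (343,156) and (335,174), which match scene (221,239) and (234,225). The block's wood is copper-coloured with a black cushion under it.

```bash
python3 - <<'E'
from h import *
import pickle
D=pickle.load(open("d.pkl","rb"))
t=D["top"][1:];s=D["scene"][1:]
def T(a,b): return tri((t[2],ray(t[0],t[1],a)),(s[2],ray(s[0],s[1],b)))
P=[T((342.6,155.4),(220.6,238.2)),T((335,174),(233.6,224.2))]
for p in P: print(p)
F=[onz(*t,u,.09) for u in((305.2,140),(297.8,159.2))];print(F)
# refined at z=.09
A=[onz(*t,u,.09) for u in((342.6,155.4),(335,174))];print(A)
B=[onz(*s,u,.09) for u in((220.6,238.2),(233.6,224.2))];print(B)
# wood top centre
wt=(400,300);
print("stone",T((161.5,236),(422,203.5)), onz(*t,(161.5,236),.063))
for n,u in(("barrel",(173.5,197)),):print(n,onz(*t,u,.031))
print("sd",[onz(*t,u,.02) for u in((200,252),(201,187))],"mat",[onz(*t,u,.003) for u in((142,198),(215,186),(225,250),(152,262.5))],"tok",onz(*t,(247,229),.034))
s0=arm.observe();M=R.from_rotvec(s0["ee_rot"]).as_matrix();print(M.round(3))
d=arm.get_image("wrist");print(np.array(d["mount"]).round(3),np.array(d["intrinsics"]).round(0))
E
```

```text
(array([ 0.62031538, -0.07758812,  0.09160865]), np.float64(0.001974434066054196))
(array([ 0.5752186 , -0.05971013,  0.09160077]), np.float64(0.0021153686931295363))
[array([0.65646706, 0.01325867, 0.09      ]), array([0.60969916, 0.03054073, 0.09      ])]
[array([ 0.62042464, -0.07686202,  0.09      ]), array([ 0.57526011, -0.05888389,  0.09      ])]
[array([ 0.61883947, -0.07917988,  0.09      ]), array([ 0.57364717, -0.06132191,  0.09      ])]
stone (array([0.42141177, 0.35999027, 0.06291179]), np.float64(0.0018500197491812399)) [0.42141132 0.35900505 0.063     ]
barrel [0.51977155 0.34050091 0.031     ]
sd [array([0.38177531, 0.27243544, 0.02      ]), array([0.54732139, 0.27376866, 0.02      ])] mat [array([0.51843714, 0.42907361, 0.003     ]), array([0.55232215, 0.24064992, 0.003     ]), array([0.38693431, 0.21132222, 0.003     ]), array([0.35245728, 0.39825027, 0.003     ])] tok [0.44148542 0.15334563 0.034     ]
[[ 0.911  0.413 -0.001]
 [ 0.413 -0.911  0.001]
 [-0.    -0.001 -1.   ]]
[[ 0.001 -0.953 -0.303  0.082]
 [ 1.     0.001  0.001  0.001]
 [-0.001 -0.303  0.953 -0.178]
 [ 0.     0.     0.     1.   ]] [[327.   0. 279.]
 [  0. 327. 207.]
 [  0.   0.   1.]]
```

```bash
python3 -m creep '[[0,0,-0.1,0,0,0],[0,0,-0.1,0,0,0],[0,0,-0.1,0,0,0],[0.078,-0.0594,0,0,0,0],[0.078,-0.0594,0,0,0,0],[0.078,-0.0594,0,0,0,0],[0.078,-0.0594,0,0,0,0],[0.078,-0.0594,0,0,0,0],[0.078,-0.0594,0,0,0,0],[0.078,-0.0594,0,0,0,0],[0.078,-0.0594,0,0,0,0],[0.078,-0.0594,0,0,0,0],[0.078,-0.0594,0,0,0,0],[0.078,-0.0594,0,0,0,0],[0.078,-0.0594,0,0,0,0],[0.078,-0.0594,0,0,0,0]]' -1 20
python3 -m creep '[[0,0,0,0,0,-0.0525],[0,0,0,0,0,-0.0525],[0,0,0,0,0,-0.0525],[0,0,0,0,0,-0.0525],[0,0,0,0,0,-0.0525],[0,0,0,0,0,-0.0525],[0,0,0,0,0,-0.0525],[0,0,0,0,0,0],[0,0,0,0,0,0]]'
python3 - <<'E'
from h import *
f,K,Rc,c=cam("wrist"); s=arm.observe(); print(s["position"],R.from_rotvec(s["ee_rot"]).as_matrix().round(3),s["joints"].round(2))
save(f,"w1.png"); np.savez("w1.npz",K=K,Rc=Rc,c=c,f=f)
for P in [(.6196,-.078,.0905),(.5744,-.06,.0905),(.656,.0133,.0905),(.61,.0305,.0905)]: print(proj(K,Rc,c,P).round(1))
E
```

```text
clock: 1.48
position: [0.5003, -0.1186, 0.3265]
ee_rot: [3.071, 0.663, -0.0]
force: [1.3, 0.4, -0.3]
width: 1.002
gripper_force: 0.0
clock: 2.23
position: [0.4998, -0.1205, 0.3263]
ee_rot: [-2.6, -1.763, 0.0]
force: [0.0, -1.0, -0.1]
width: 1.001
gripper_force: 0.0
[ 0.49982589 -0.12048301  0.32636588] [[ 0.37   0.929 -0.   ]
 [ 0.929 -0.37   0.   ]
 [-0.    -0.    -1.   ]] [ 0.44  0.2  -0.38  1.62  0.08  1.34 -0.33]
[358.2 101.5]
[317.8 101.4]
[364.8   8.7]
[320.6   9.7]
```

View pics/w1.png

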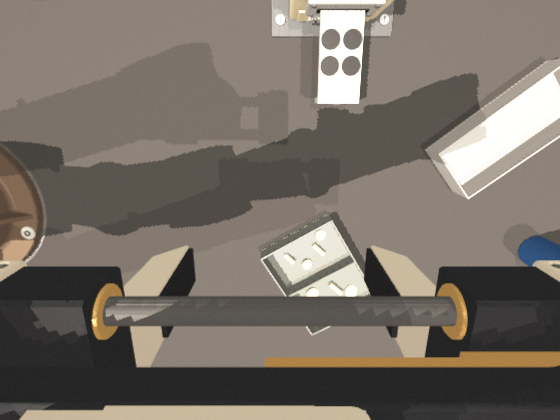

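The wrist view shows the tongue's outer corners at (317,104) and (360,104), within about 2 px of where I predicted them. Next I'll move over the mat to see the block.

```bash
python3 -m creep '[[0.0901,-0.0359,0,0,0,0],[0.0901,-0.0359,0,0,0,0],[0.0901,-0.0359,0,0,0,0],[0.0901,-0.0359,0,0,0,0],[0.0901,-0.0359,0,0,0,0],[0.0901,-0.0359,0,0,0,0],[0.0901,-0.0359,0,0,0,0],[0.0901,-0.0359,0,0,0,0],[0.0901,-0.0359,0,0,0,0],[0.0901,-0.0359,0,0,0,0],[0.0901,-0.0359,0,0,0,0],[0.0901,-0.0359,0,0,0,0]]'
python3 -m creep '[[0,0,0,0,0,-0.0564],[0,0,0,0,0,-0.0564],[0,0,0,0,0,-0.0564],[0,0,0,0,0,-0.0564],[0,0,0,0,0,-0.0564],[0,0,0,0,0,-0.0564],[0,0,0,0,0,-0.0564],[0,0,0,0,0,-0.0564],[0,0,0,0,0,-0.0564],[0,0,0,0,0,-0.0564],[0,0,0,0,0,-0.0564],[0,0,0,0,0,-0.0564],[0,0,0,0,0,-0.0564],[0,0,0,0,0,-0.0564],[0,0,0,0,0,-0.0564],[0,0,0,0,0,0],[0,0,0,0,0,0]]'
python3 - <<'E'
from h import *
w=np.load("w1.npz")
print([onz(w["K"],w["Rc"],w["c"],u,.0905).round(4) for u in((317,103.5),(360,103.8))])
f,K,Rc,c=cam("wrist"); s=arm.observe(); print(s["position"],R.from_rotvec(s["ee_rot"]).as_matrix().round(3),s["joints"].round(2))
save(f,"w2.png"); np.savez("w2.npz",K=K,Rc=Rc,c=c,f=f)
print(proj(K,Rc,c,(.4214,.3595,.063)))
E
```

```text
clock: 3.28
position: [0.498, 0.3469, 0.3264]
ee_rot: [2.6, 1.763, -0.0]
force: [0.1, 0.3, 0.9]
width: 1.0
gripper_force: 0.0
clock: 4.7
position: [0.4983, 0.3451, 0.3262]
ee_rot: [-0.283, -3.128, 0.0]
force: [0.3, 0.6, -0.7]
width: 1.0
gripper_force: 0.0
[array([ 0.5727, -0.0619,  0.0905]), array([ 0.6208, -0.0814,  0.0905])]
[0.49826962 0.34506831 0.32630767] [[-0.984  0.179 -0.   ]
 [ 0.179  0.984 -0.   ]
 [ 0.    -0.    -1.   ]] [-0.08  0.5  -0.99  1.37  0.42  1.48  0.35]
[280.15393614 106.22413683]
```

View pics/w2.png

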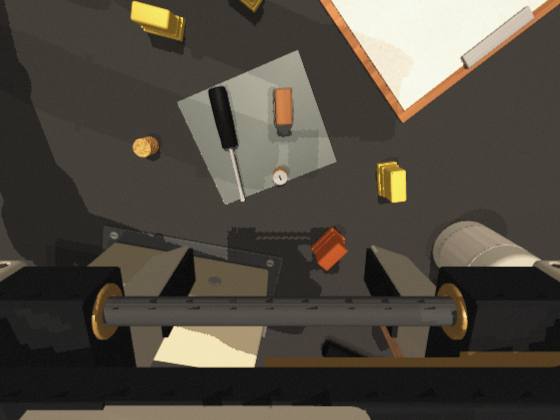

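The block's wood top is at about (283,106), with the screwdriver to its left (223,140), the barrel at (280,177) and the tokens at (146,147). I'll mask the wood for its centre and angle.

```bash
cat > m.py <<'E'
from h import *
def wood(f,K,Rc,c,P,z,r=40):
    u=proj(K,Rc,c,P); h=cv2.cvtColor(f,cv2.COLOR_RGB2HSV)
    m=cv2.inRange(h,(3,110,90),(18,255,255)); k=np.zeros_like(m); cv2.circle(k,tuple(int(x) for x in u),r,255,-1)
    m&=k; V=h[...,2][m>0]; th,_=cv2.threshold(V.reshape(-1,1),0,255,cv2.THRESH_OTSU)
    print("area",(m>0).sum(),"V",np.percentile(V,[5,25,50,75,95]),th)
    for nm,mm in(("all",m),("bright",m&cv2.inRange(h[...,2],int(th)+1,255))):
        cs=cv2.findContours(mm,cv2.RETR_EXTERNAL,cv2.CHAIN_APPROX_NONE)[0]; q=cv2.boxPoints(cv2.minAreaRect(max(cs,key=cv2.contourArea)))
        W=np.array([onz(K,Rc,c,p,z) for p in q]); e=[W[1]-W[0],W[2]-W[1]]
        L=max(e,key=np.linalg.norm); print(nm,q.round(1).tolist(),W.mean(0).round(4),[round(np.linalg.norm(x),4) for x in e],np.degrees(np.arctan2(L[1],L[0])).round(1), "px",q.mean(0))
E
python3 - <<'E'
from m import *
w=np.load("w2.npz")
wood(w["f"],w["K"],w["Rc"],w["c"],(.4214,.3595,.063),.063,28)
import pickle
D=pickle.load(open("d.pkl","rb"))
wood(*D["top"],(.4214,.3595,.063),.063,15)
E
```

```text
area 615 V [128.7 179.5 195.  202.  208. ] 168.0
all [[273.79998779296875, 88.4000015258789], [290.8999938964844, 87.69999694824219], [292.5, 124.5], [275.3999938964844, 125.19999694824219]] [0.4227 0.3632 0.063 ] [np.float64(0.0217), np.float64(0.0455)] -7.0 px [283.1717  106.44905]
bright [[276.0, 89.0], [290.0, 89.0], [290.0, 123.0], [276.0, 123.0]] [0.4221 0.3631 0.063 ] [np.float64(0.0178), np.float64(0.0419)] -9.7 px [283. 106.]
area 175 V [ 97.4 190.5 204.  214.5 218. ] 160.0
all [[154.0, 244.10000610351562], [156.6999969482422, 225.39999389648438], [165.89999389648438, 226.6999969482422], [163.1999969482422, 245.5]] [0.4228 0.3628 0.063 ] [np.float64(0.046), np.float64(0.0228)] -6.5 px [159.93999 235.41997]
bright [[154.0, 243.8000030517578], [157.0, 226.0], [164.89999389648438, 227.3000030517578], [162.0, 245.1999969482422]] [0.4224 0.3639 0.063 ] [np.float64(0.0438), np.float64(0.0197)] -7.8 px [159.48648 235.5811 ]
```

```bash
python3 -m creep '[[0.0175,0.0025,0.079,0,0,0],[0.0175,0.0025,0.079,0,0,0],[0.0175,0.0025,0.079,0,0,0],[0.0175,0.0025,0.079,0,0,0],[0,0,0,0,0,-0.023],[0,0,0,0,0,0],[0,0,0,0,0,0]]'
python3 - <<'E'
from m import *
f,K,Rc,c=cam("wrist"); s=arm.observe(); print(s["position"],R.from_rotvec(s["ee_rot"]).as_matrix().round(3))
save(f,"w3.png"); np.savez("w3.npz",K=K,Rc=Rc,c=c,f=f)
wood(f,K,Rc,c,(.4225,.3632,.063),.063,45)
w=np.load("w2.npz")
h=cv2.cvtColor(f,cv2.COLOR_RGB2HSV)
u=proj(K,Rc,c,(.4225,.3632,.063));x,y=map(int,u)
save(cv2.resize(f[y-50:y+50,x-60:x+60],None,fx=6,fy=6,interpolation=cv2.INTER_CUBIC),"w3z.png");print(x-60,y-50)
E
```

```text
clock: 5.33
position: [0.4716, 0.3542, 0.2005]
ee_rot: [0.204, 3.135, 0.001]
force: [-0.8, 0.5, 0.0]
width: 1.002
gripper_force: 0.0
[0.47189419 0.35447629 0.20103912] [[-0.992  0.13   0.001]
 [ 0.13   0.992  0.001]
 [-0.001  0.001 -1.   ]]
area 1118 V [110.85 160.   173.   185.75 197.  ] 149.0
all [[272.0, 113.0], [294.0, 113.0], [294.0, 162.0], [272.0, 162.0]] [0.422  0.3637 0.063 ] [np.float64(0.0204), np.float64(0.0457)] -6.6 px [283.  137.5]
bright [[273.0, 115.0], [293.0, 115.0], [293.0, 160.0], [273.0, 160.0]] [0.4219 0.3638 0.063 ] [np.float64(0.0186), np.float64(0.042)] -6.7 px [283.  137.5]
222 88
```

View pics/w3z.png

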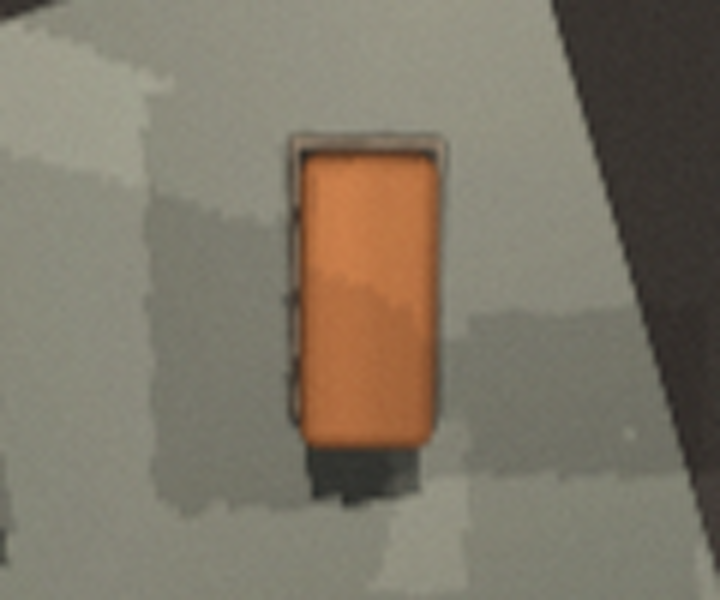

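The block sits square to the tool, with the stone slab visible evenly around the wood. Now I'll grasp it.

```bash
python3 -m creep '[[0.042,0.002,0,0,0,0],[0.042,0.002,0,0,0,0],[0.042,0.002,0,0,0,0],[0,0,0.0835,0,0,0],[0,0,0.0835,0,0,0],[0,0,0.0835,0,0,0],[0,0,0.0835,0,0,0],[0,0,0.0435,0,0,0],[0,0,0.04,0,0,0],[0,0,0,0,0,0],[0,0,0,0,0,0]]' 0
python3 -m creep '[[0,0,0,0,0,0],[0,0,0,0,0,0],[0,0,0,0,0,0],[0,0,0,0,0,0],[0,0,0,0,0,0],[0,0,0,0,0,0]]' 1 25
python3 - <<'E'
from h import *
s=arm.observe();print({k:np.round(s[k],3) for k in("position","ee_rot","force","width","gripper_force","joints")})
E
```

```text
clock: 6.3
position: [0.4221, 0.3631, 0.0337]
ee_rot: [0.201, 3.135, 0.001]
force: [0.7, 0.0, 0.3]
width: 0.499
gripper_force: 0.0
clock: 6.8
position: [0.422, 0.363, 0.0336]
ee_rot: [0.198, 3.135, 0.001]
force: [0.4, 0.7, 0.3]
width: 0.231
gripper_force: 25.0
{'position': array([0.422, 0.363, 0.034]), 'ee_rot': array([1.980e-01, 3.135e+00, 1.000e-03]), 'force': array([0.429, 0.669, 0.313]), 'width': np.float64(0.231), 'gripper_force': np.float64(24.962), 'joints': array([-0.223,  0.693, -0.854,  1.872,  0.669,  0.89 ,  0.037])}
```

```bash
python3 -m creep '[[0,0,-0.05,0,0,0],[0,0,-0.095,0,0,0],[0,0,-0.095,0,0,0],[0,0,-0.095,0,0,0],[0,0,-0.095,0,0,0],[0,0,-0.095,0,0,0],[0,0,-0.095,0,0,0],[-0.0557,-0.0774,0,0,0,0],[-0.0557,-0.0774,0,0,0,0],[-0.0557,-0.0774,0,0,0,0],[-0.0557,-0.0774,0,0,0,0],[-0.0557,-0.0774,0,0,0,0],[-0.0557,-0.0774,0,0,0,0],[-0.0557,-0.0774,0,0,0,0],[-0.0557,-0.0774,0,0,0,0],[-0.0557,-0.0774,0,0,0,0],[-0.0557,-0.0774,0,0,0,0],[-0.0557,-0.0774,0,0,0,0]]'
python3 -m creep '[[0,0,0,0,0,0.0544],[0,0,0,0,0,0.0544],[0,0,0,0,0,0.0544],[0,0,0,0,0,0.0544],[0,0,0,0,0,0.0544],[0,0,0,0,0,0.0544],[0,0,0,0,0,0.0544],[0,0,0,0,0,0.0544],[0,0,0,0,0,0.0544],[0,0,0,0,0,0.0544],[0,0,0,0,0,0.0544],[0,0,0,0,0,0.0544],[0,0,0,0,0,0.0544],[0,0,0,0,0,0.0544],[0,0,0,0,0,0.0544],[0,0,0,0,0,0.0544],[0,0,0,0,0,0],[0,0,0,0,0,0],[0,0,0,0,0,0]]'
cat > g.py <<'E'
from h import *
def where(xt=None,yaw=68.3):
    s=arm.observe();M=R.from_rotvec(s["ee_rot"]).as_matrix();o=np.array([.5967,-.070]);a=np.radians(yaw);e=np.array([np.cos(a),np.sin(a)])
    d=s["position"][:2]-o
    print("pos",s["position"].round(4),"yaw",np.degrees(np.arctan2(M[1,0],M[0,0])).round(2),"zaxis",M[:,2].round(4),"tongue x,y",(d@e).round(4),(d@[-e[1],e[0]]).round(4),"F",s["force"].round(2),"w",s["width"].round(3),"t",s["clock"])
where()if __name__=="__main__" else 0
E
python3 g.py; python3 - <<'E'
from h import *
for n in("top","scene"):
    f,K,Rc,c=cam(n); x,y=map(int,proj(K,Rc,c,(.62,-.01,.12))); save(cv2.resize(f[y-50:y+50,x-65:x+65],None,fx=6,fy=6,interpolation=cv2.INTER_CUBIC),n+"2.png");print(x-65,y-50)
a=[cv2.imread(f"pics/{n}2.png") for n in("top","scene")]
cv2.imwrite("pics/j2.png",cv2.resize(np.vstack([a[0][:,:780],a[1]]),(390,600)))
E
```

```text
clock: 8.3
position: [0.6222, -0.0081, 0.2809]
ee_rot: [-0.198, -3.135, 0.001]
force: [0.7, 1.4, -0.7]
width: 0.239
gripper_force: 24.9
clock: 9.88
position: [0.6217, -0.006, 0.2809]
ee_rot: [-2.596, -1.769, 0.001]
force: [-0.5, -0.2, -1.2]
width: 0.237
gripper_force: 24.9
250 102
186 181Traceback (most recent call last):
  File "g.py", line 6, in <module>
    where()if __name__=="__main__" else 0
    ~~~~~^^
  File "g.py", line 5, in where
    print("pos",s["position"].round(4),"yaw",np.degrees(np.arctan2(M[1,0],M[0,0])).round(2),"zaxis",M[:,2].round(4),"tongue x,y",(d@e).round(4),(d@[-e[1],e[0]]).round(4),"F",s["force"].round(2),"w",s["width"].round(3),"t",s["clock"])
                                                                                                                                                                                                      ^^^^^^^^^^^^^^^^
AttributeError: 'float' object has no attribute 'round'
```

View pics/j2.png

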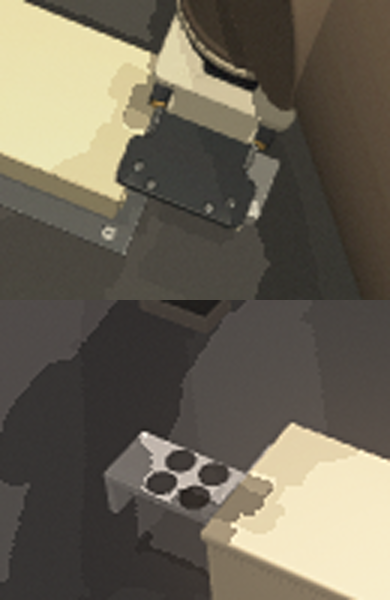

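```bash
sed -i 's/s\["width"\].round(3)/round(float(s["width"]),3)/' g.py
python3 -m creep '[[0,0,0.0765,0,0,0],[0,0,0.0765,0,0,0],[0,0,0.0765,0,0,0],[0,0,0.0765,0,0,0],[0,0,0.0375,0,0,0],[0,0,0.02,0,0,0],[0,0,0.015,0,0,0],[0,0,0,0,0,0],[0,0,0,0,0,0],[0,0,0,0,0,0]]'
python3 g.py
python3 -m creep '[[0,0,0.0025,0,0,0],[0,0,0.0025,0,0,0],[0,0,0.0025,0,0,0],[0,0,0.0025,0,0,0],[0,0,0,0,0,0],[0,0,0,0,0,0],[0,0,0,0,0,0]]'; python3 g.py
```

```text
clock: 10.82
position: [0.6229, -0.0058, 0.1312]
ee_rot: [2.598, 1.764, 0.003]
force: [-0.5, -0.4, -1.5]
width: 0.231
gripper_force: 24.9
pos [ 0.6229 -0.0058  0.1312] yaw 68.34 zaxis [ 2.3e-03  1.0e-04 -1.0e+00] tongue x,y 0.0693 -0.0006 F [-0.55 -0.42 -1.54] w 0.231 t 10.8167
clock: 11.4
position: [0.6219, -0.006, 0.1257]
ee_rot: [2.599, 1.764, -0.0]
force: [0.3, 1.3, -1.6]
width: 0.234
gripper_force: 24.9
pos [ 0.6219 -0.006   0.1257] yaw 68.33 zaxis [-0. -0. -1.] tongue x,y 0.0688 0.0002 F [ 0.29  1.31 -1.63] w 0.234 t 11.4
```

```bash
for i in 1; do python3 -m creep '[[0,0,0.0025,0,0,0],[0,0,0.0025,0,0,0],[0,0,0.0025,0,0,0],[0,0,0.0025,0,0,0],[0,0,0,0,0,0],[0,0,0,0,0,0],[0,0,0,0,0,0]]'; done; python3 g.py
python3 -m creep '[[0,0,0.0025,0,0,0],[0,0,0.0025,0,0,0],[0,0,0,0,0,0],[0,0,0,0,0,0]]'; python3 g.py
```

```text
clock: 11.98
position: [0.6219, -0.006, 0.1217]
ee_rot: [-2.6, -1.764, -0.0]
force: [0.3, -0.0, -1.0]
width: 0.236
gripper_force: 24.9
pos [ 0.6219 -0.006   0.1217] yaw 68.32 zaxis [ 0.  0. -1.] tongue x,y 0.0688 0.0002 F [ 0.25 -0.03 -0.99] w 0.236 t 11.9833
clock: 12.32
position: [0.6222, -0.006, 0.12]
ee_rot: [2.599, 1.764, 0.001]
force: [-0.1, 0.3, 1.8]
width: 0.236
gripper_force: 25.0
pos [ 0.6222 -0.006   0.12  ] yaw 68.32 zaxis [ 6.e-04  0.e+00 -1.e+00] tongue x,y 0.0689 0.0 F [-0.12  0.27  1.83] w 0.236 t 12.3167
```

```bash
python3 -m creep '[[0,0,0.0025,0,0,0],[0,0,0.002,0,0,0],[0,0,0,0,0,0],[0,0,0,0,0,0],[0,0,0,0,0,0]]'; python3 g.py
```

```text
clock: 12.73
position: [0.6222, -0.006, 0.1182]
ee_rot: [2.599, 1.764, 0.001]
force: [-0.1, -0.1, 3.8]
width: 0.24
gripper_force: 25.0
pos [ 0.6222 -0.006   0.1182] yaw 68.32 zaxis [ 6.e-04 -0.e+00 -1.e+00] tongue x,y 0.0689 -0.0 F [-0.08 -0.14  3.78] w 0.24 t 12.7333
```

```bash
python3 -m creep '[[-0.004,0,0,0,0,0],[-0.006,0,0,0,0,0],[-0.008,0,0,0,0,0],[-0.008,0,0,0,0,0],[-0.008,0,0,0,0,0],[-0.008,0,0,0,0,0],[-0.008,0,0,0,0,0]]'; python3 g.py
```

```text
clock: 13.32
position: [0.6145, -0.025, 0.118]
ee_rot: [2.6, 1.764, 0.0]
force: [1.0, 3.2, 3.2]
width: 0.236
gripper_force: 25.0
pos [ 0.6145 -0.025   0.118 ] yaw 68.32 zaxis [ 1.e-04  0.e+00 -1.e+00] tongue x,y 0.0484 0.0002 F [1.   3.22 3.23] w 0.236 t 13.3167
```

```bash
python3 -m creep '[[-0.008,0,0,0,0,0],[-0.008,0,0,0,0,0],[-0.008,0,0,0,0,0],[-0.008,0,0,0,0,0],[-0.008,0,0,0,0,0],[-0.008,0,0,0,0,0],[-0.008,0,0,0,0,0],[-0.008,0,0,0,0,0],[0,0,0,0,0,0],[0,0,0,0,0,0]]'; python3 g.py
```

```text
clock: 14.15
position: [0.6048, -0.0492, 0.1178]
ee_rot: [2.6, 1.763, -0.001]
force: [0.2, -0.4, 4.0]
width: 0.236
gripper_force: 25.0
pos [ 0.6048 -0.0492  0.1178] yaw 68.28 zaxis [-6.e-04 -8.e-04 -1.e+00] tongue x,y 0.0223 0.0002 F [ 0.22 -0.38  3.98] w 0.236 t 14.15
```

```bash
python3 -m creep '[[0,0,-0.02,0,0,0],[0,0,-0.05,0,0,0],[0,0,-0.085,0,0,0],[0,0,-0.085,0,0,0],[0,0,-0.085,0,0,0],[0,0,-0.08,0,0,0]]'
python3 -m creep '[[0,0,0,0,0,-0.0544],[0,0,0,0,0,-0.0544],[0,0,0,0,0,-0.0544],[0,0,0,0,0,-0.0544],[0,0,0,0,0,-0.0544],[0,0,0,0,0,-0.0544],[0,0,0,0,0,-0.0544],[0,0,0,0,0,-0.0544],[0,0,0,0,0,-0.0544],[0,0,0,0,0,-0.0544],[0,0,0,0,0,-0.0544],[0,0,0,0,0,-0.0544],[0,0,0,0,0,-0.0544],[0,0,0,0,0,-0.0544],[0,0,0,0,0,-0.0544],[0,0,0,0,0,-0.0544]]'
python3 -m creep '[[0.0487,0.0804,0,0,0,0],[0.0487,0.0804,0,0,0,0],[0.0487,0.0804,0,0,0,0],[0.0487,0.0804,0,0,0,0],[0.0487,0.0804,0,0,0,0],[0.0487,0.0804,0,0,0,0],[0.0487,0.0804,0,0,0,0],[0.0487,0.0804,0,0,0,0],[0.0487,0.0804,0,0,0,0],[0.0487,0.0804,0,0,0,0],[0.0487,0.0804,0,0,0,0],[0.0487,0.0804,0,0,0,0],[0,0,0,0,0,0],[0,0,0,0,0,0]]'; python3 g.py
```

```text
clock: 14.65
position: [0.604, -0.0488, 0.2815]
ee_rot: [-2.599, -1.764, 0.003]
force: [0.8, 0.8, -1.9]
width: 0.234
gripper_force: 24.9
clock: 15.98
position: [0.6041, -0.0491, 0.2794]
ee_rot: [-0.189, -3.134, 0.002]
force: [0.4, 0.3, -1.2]
width: 0.236
gripper_force: 24.9
clock: 17.15
position: [0.4194, 0.3655, 0.2797]
ee_rot: [-0.189, -3.135, 0.002]
force: [0.5, -0.5, -1.6]
width: 0.239
gripper_force: 24.9
pos [0.4194 0.3655 0.2797] yaw 173.1 zaxis [-0.0011 -0.001  -1.    ] tongue x,y 0.3391 0.3258 F [ 0.48 -0.47 -1.63] w 0.239 t 17.15
```

```bash
python3 -m creep '[[0,0,0.0835,0,0,0],[0,0,0.0835,0,0,0],[0,0,0.0835,0,0,0],[0,0,0.0835,0,0,0],[0,0,0.0835,0,0,0],[0,0,0.0835,0,0,0],[0,0,0.06,0,0,0],[0,0,0.03,0,0,0],[0,0,0.01,0,0,0],[0,0,0.01,0,0,0],[0,0,0,0,0,0],[0,0,0,0,0,0]]'; python3 g.py
python3 -m creep '[[0,0,0.002,0,0,0],[0,0,0.0015,0,0,0],[0,0,0,0,0,0],[0,0,0,0,0,0]]'; python3 g.py
```

```text
clock: 18.15
position: [0.4225, 0.3644, 0.0368]
ee_rot: [0.199, 3.134, 0.002]
force: [0.7, -1.0, -1.1]
width: 0.236
gripper_force: 24.9
pos [0.4225 0.3644 0.0368] yaw 172.75 zaxis [ 0.0015  0.0011 -1.    ] tongue x,y 0.3392 0.3225 F [ 0.67 -0.97 -1.1 ] w 0.236 t 18.15
clock: 18.48
position: [0.4219, 0.3639, 0.0345]
ee_rot: [0.198, 3.135, 0.0]
force: [-0.5, 0.3, -0.1]
width: 0.242
gripper_force: 24.9
pos [0.4219 0.3639 0.0345] yaw 172.77 zaxis [ 5.e-04  2.e-04 -1.e+00] tongue x,y 0.3386 0.3229 F [-0.52  0.34 -0.06] w 0.242 t 18.4833
```

Another 1 mm down to seat it, then open to the half width and lift.

```bash
python3 -m creep '[[0,0,0.0025,0,0,0],[0,0,0,0,0,0],[0,0,0,0,0,0]]'; python3 g.py
python3 -m creep '[[0,0,0,0,0,0],[0,0,0,0,0,0],[0,0,0,0,0,0],[0,0,0,0,0,0],[0,0,-0.02,0,0,0],[0,0,-0.05,0,0,0],[0,0,-0.09,0,0,0],[0,0,-0.09,0,0,0],[0,0,-0.09,0,0,0],[0,0,-0.09,0,0,0],[-0.063,0,-0.03,0,0,0],[-0.063,0,-0.03,0,0,0],[0,0,0,0,0,0],[0,0,0,0,0,0]]' 0
python3 - <<'E'
from m import *
import g; g.where()
f,K,Rc,c=cam("wrist"); save(f,"w4.png"); wood(f,K,Rc,c,(.4225,.3637,.063),.063,45)
f,K,Rc,c=cam("scene"); save(f,"s4.png")
E
```

```text
clock: 18.73
position: [0.4219, 0.3641, 0.0333]
ee_rot: [0.198, 3.135, 0.001]
force: [0.8, 0.6, 0.6]
width: 0.238
gripper_force: 25.0
pos [0.4219 0.3641 0.0333] yaw 172.77 zaxis [ 4.e-04  3.e-04 -1.e+00] tongue x,y 0.3387 0.3229 F [0.83 0.61 0.63] w 0.238 t 18.7333
clock: 19.9
position: [0.473, 0.3572, 0.2299]
ee_rot: [0.202, 3.134, 0.001]
force: [-1.1, 0.7, -0.4]
width: 0.498
gripper_force: 0.0
pos [0.473  0.3572 0.2299] yaw 172.63 zaxis [ 7.e-04  9.e-04 -1.e+00] tongue x,y 0.3512 0.2729 F [-1.13  0.7  -0.38] w 0.498 t 19.9
area 950 V [106.45 161.   174.   187.   198.  ] 152.0
all [[270.0, 110.0], [290.0, 110.0], [290.0, 155.0], [270.0, 155.0]] [0.421  0.3642 0.063 ] [np.float64(0.0202), np.float64(0.0455)] -6.8 px [279.99997 132.5    ]
bright [[271.0, 112.0], [289.0, 112.0], [289.0, 153.0], [271.0, 153.0]] [0.4209 0.3642 0.063 ] [np.float64(0.0182), np.float64(0.0414)] -6.8 px [280.  132.5]
```

View pics/s4.png

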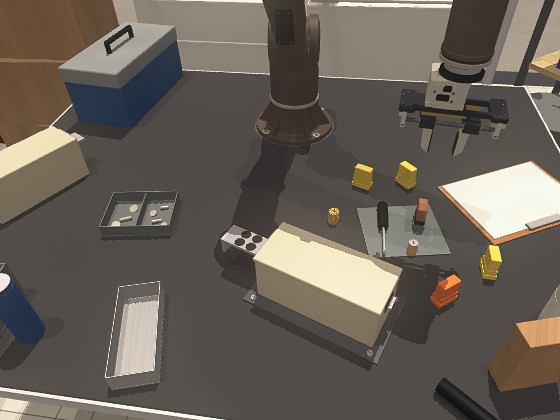

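The scene view shows the block upright on the mat at (421,210). The slide is still out (243,240) and the bystanders are in place. Next I'll shut the fingers and go in front of the push plate.

```bash
python3 -m creep '[[0,0,-0.06,0,0,0],[0,0,-0.065,0,0,0],[0,0,0,0,0,0.0543],[0,0,0,0,0,0.0543],[0,0,0,0,0,0.0543],[0,0,0,0,0,0.0543],[0,0,0,0,0,0.0543],[0,0,0,0,0,0.0543],[0,0,0,0,0,0.0543],[0,0,0,0,0,0.0543],[0,0,0,0,0,0.0543],[0,0,0,0,0,0.0543],[0,0,0,0,0,0.0543],[0,0,0,0,0,0.0543],[0,0,0,0,0,0.0543],[0,0,0,0,0,0.0543],[0,0,0,0,0,0.0543],[0,0,0,0,0,0.0543]]' 1 20
python3 -m creep '[[-0.0825,0.0569,0,0,0,0],[-0.0825,0.0569,0,0,0,0],[-0.0825,0.0569,0,0,0,0],[-0.0825,0.0569,0,0,0,0],[-0.0825,0.0569,0,0,0,0],[-0.0825,0.0569,0,0,0,0],[-0.0825,0.0569,0,0,0,0],[-0.0825,0.0569,0,0,0,0],[-0.0825,0.0569,0,0,0,0],[-0.0825,0.0569,0,0,0,0],[-0.0825,0.0569,0,0,0,0],[-0.0825,0.0569,0,0,0,0],[0,0,0,0,0,0],[0,0,0,0,0,0]]'; python3 g.py
```

```text
clock: 21.5
position: [0.4701, 0.3578, 0.2786]
ee_rot: [-2.6, -1.763, 0.002]
force: [-0.5, -0.1, -1.0]
width: 0.005
gripper_force: 0.0
clock: 22.67
position: [0.58, -0.113, 0.278]
ee_rot: [-2.599, -1.763, 0.003]
force: [0.5, 1.2, 1.0]
width: 0.005
gripper_force: 0.0
pos [ 0.58  -0.113  0.278] yaw 68.3 zaxis [-2.1e-03  1.0e-04 -1.0e+00] tongue x,y -0.0461 -0.0004 F [0.51 1.24 1.02] w 0.005 t 22.6667
```

```bash
python3 -m creep '[[0,0,0.0835,0,0,0],[0,0,0.0835,0,0,0],[0,0,0.0835,0,0,0],[0,0,0.0835,0,0,0],[0,0,0.0835,0,0,0],[0,0,0.06,0,0,0],[0,0,0.025,0,0,0],[0,0,0.0125,0,0,0],[0,0,0,0,0,0],[0.02,0,0,0,0,0],[0.02,0,0,0,0,0],[0.015,0,0,0,0,0],[0.01,0,0,0,0,0],[0.005,0,0,0,0,0],[0,0,0,0,0,0],[0,0,0,0,0,0]]'; python3 g.py
python3 -m creep '[[0.004,0,0,0,0,0],[0.004,0,0,0,0,0],[0.004,0,0,0,0,0],[0.004,0,0,0,0,0],[0.004,0,0,0,0,0],[0.004,0,0,0,0,0],[0.004,0,0,0,0,0],[0.004,0,0,0,0,0]]'; python3 g.py
```

```text
clock: 24.0
position: [0.5911, -0.085, 0.0732]
ee_rot: [2.596, 1.768, -0.0]
force: [0.5, 0.0, -0.1]
width: 0.004
gripper_force: 0.0
pos [ 0.5911 -0.085   0.0732] yaw 68.52 zaxis [ 1.e-04 -2.e-04 -1.e+00] tongue x,y -0.016 -0.0004 F [ 0.46  0.02 -0.05] w 0.004 t 24.0
clock: 24.67
position: [0.5959, -0.0729, 0.0731]
ee_rot: [2.596, 1.769, -0.0]
force: [-1.1, 1.2, -0.2]
width: 0.006
gripper_force: 0.0
pos [ 0.5959 -0.0729  0.0731] yaw 68.52 zaxis [ 0. -0. -1.] tongue x,y -0.003 -0.0003 F [-1.07  1.17 -0.18] w 0.006 t 24.6667
```

```bash
python3 -m creep '[[0.004,0,0,0,0,0],[0.004,0,0,0,0,0],[0.004,0,0,0,0,0],[0.004,0,0,0,0,0],[0,0,0,0,0,0],[0,0,0,0,0,0]]'; python3 g.py
python3 - <<'E'
from h import *
f,K,Rc,c=cam("scene");x,y=map(int,proj(K,Rc,c,(.597,-.07,.09)))
save(cv2.resize(f[y-45:y+45,x-60:x+60],None,fx=6,fy=6,interpolation=cv2.INTER_CUBIC),"s5.png")
E
```

```text
clock: 25.17
position: [0.5982, -0.0669, 0.0731]
ee_rot: [2.596, 1.769, 0.0]
force: [0.2, -0.8, -1.0]
width: 0.004
gripper_force: 0.0
pos [ 0.5982 -0.0669  0.0731] yaw 68.53 zaxis [ 1.e-04  0.e+00 -1.e+00] tongue x,y 0.0034 -0.0002 F [ 0.22 -0.83 -1.05] w 0.004 t 25.1667
```

View pics/s5.png

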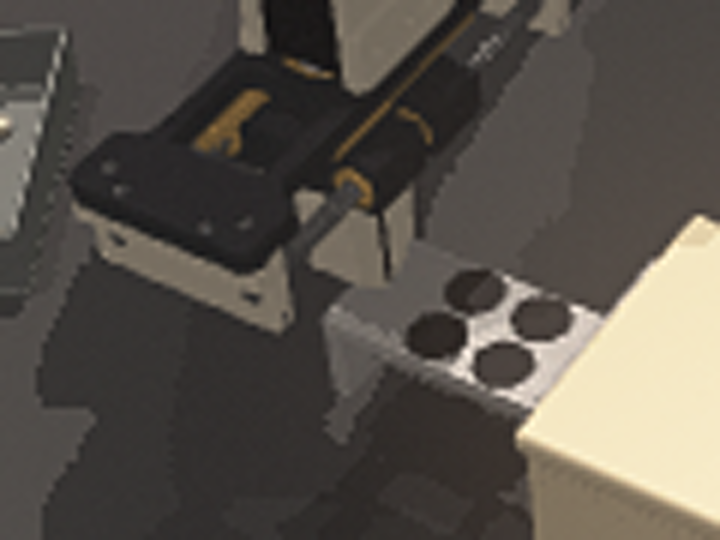

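```bash
python3 - <<'E'
from h import *
f,K,Rc,c=cam("scene");x,y=map(int,proj(K,Rc,c,(.597,-.07,.09)));o=np.array([x-60,y-45])
s=arm.observe();p=s["position"];M=R.from_rotvec(s["ee_rot"]).as_matrix()
for n,P in[("tcp",p),("tip-x",p-M[:,0]*.0095),("tip+x",p+M[:,0]*.0095),("+y19",p+M[:,1]*.019),("-y19",p-M[:,1]*.019),("tcp+50up",p-M[:,2]*.05),("tcp+66up",p-M[:,2]*.066),("e1",(.62,-.079,.0905)),("e2",(.574,-.061,.0905))]: print(n,((proj(K,Rc,c,P)-o)*6).round())
for u in((330,310),(400,240)): print(onz(K,Rc,c,o+np.array(u)/6,.0905))
E
```

```text
tcp [373. 307.]
tip-x [352. 298.]
tip+x [395. 316.]
+y19 [343. 341.]
-y19 [403. 275.]
tcp+50up [359. 209.]
tcp+66up [354. 176.]
e1 [321. 315.]
e2 [400. 229.]
[ 0.61738212 -0.07642012  0.0905    ]
[ 0.57962548 -0.05972344  0.0905    ]
```

The view is ambiguous about contact, so I'll compare the pocket positions with the initial picture to see whether the slide has moved.

```bash
cat > p.py <<'E'
from h import *
import pickle
def pockets(f,K,Rc,c):
    o=np.array([.5967,-.07]);a=np.radians(68.3);e=np.array([np.cos(a),np.sin(a)]);n=np.array([-e[1],e[0]])
    # rectify tongue top plane: 1 px=0.5mm, x -40..110, y -35..35
    Pw=[np.r_[o+e*x+n*y,.0905] for x,y in((-.04,-.035),(.11,-.035),(.11,.035),(-.04,.035))]
    H=cv2.getPerspectiveTransform(np.float32([proj(K,Rc,c,p) for p in Pw]),np.float32([(0,0),(300,0),(300,140),(0,140)]))
    return cv2.warpPerspective(f,H,(300,140),flags=cv2.INTER_CUBIC)
E
python3 - <<'E'
from p import *
D=pickle.load(open("d.pkl","rb"))
A=[pockets(*D["scene"]),pockets(*cam("scene")),pockets(*D["top"]),pockets(*cam("top"))]
for a in A:
    g=cv2.cvtColor(a,cv2.COLOR_RGB2GRAY).astype(float)
    print([int(v) for v in g[25:32].mean(0)[60:300:6]],[int(v) for v in g[108:115].mean(0)[60:300:6]],sep="\n")
sc=cam("scene"); f,K,Rc,c=sc
x,y=map(int,proj(K,Rc,c,(.597,-.07,.09)))
z=cv2.resize(f[y-32:y+18,x-30:x+36],None,fx=8,fy=8,interpolation=cv2.INTER_CUBIC); z=np.clip(z.astype(float)*1.4,0,255).astype(np.uint8)
o=np.zeros((600,800,3),np.uint8); o[:400,:528]=z[:400,:528]
for i,(r,q) in enumerate(((420,0),(420,310))): 
    o[r:r+140,q:q+300]=A[2*0+i]
save(o,"s6.png")
E
```

```text
[79, 79, 73, 133, 215, 204, 198, 203, 199, 205, 199, 205, 200, 213, 132, 73, 57, 70, 47, 85, 183, 211, 205, 175, 103, 67, 67, 73, 86, 143, 217, 203, 188, 189, 235, 232, 232, 232, 232, 232]
[79, 79, 72, 139, 238, 216, 208, 199, 207, 197, 214, 203, 211, 207, 175, 92, 61, 72, 72, 137, 187, 213, 212, 165, 96, 88, 71, 71, 101, 194, 209, 212, 196, 205, 237, 231, 231, 231, 232, 231]
[49, 49, 46, 76, 122, 117, 116, 113, 101, 114, 110, 114, 117, 117, 79, 45, 38, 41, 35, 56, 113, 155, 215, 175, 101, 66, 66, 72, 84, 143, 217, 203, 187, 188, 235, 231, 232, 232, 232, 232]
[108, 56, 81, 112, 109, 102, 92, 91, 92, 91, 93, 92, 93, 94, 81, 54, 37, 64, 65, 122, 164, 188, 188, 147, 94, 80, 65, 68, 99, 195, 209, 213, 196, 205, 237, 231, 231, 231, 231, 232]
[77, 78, 78, 72, 182, 201, 205, 201, 208, 199, 207, 200, 205, 202, 210, 143, 92, 77, 79, 96, 134, 213, 199, 211, 177, 85, 68, 81, 66, 98, 168, 205, 199, 202, 200, 199, 204, 93, 209, 181]
[79, 79, 77, 80, 193, 217, 206, 208, 206, 211, 207, 207, 207, 206, 204, 129, 83, 70, 76, 78, 136, 197, 207, 207, 180, 97, 80, 75, 77, 113, 180, 211, 204, 206, 204, 206, 203, 126, 208, 177]
[45, 43, 47, 49, 54, 53, 52, 51, 56, 68, 62, 88, 117, 127, 165, 47, 41, 47, 44, 64, 94, 142, 183, 211, 177, 85, 68, 79, 66, 99, 169, 206, 199, 204, 200, 200, 204, 93, 210, 181]
[126, 126, 125, 127, 125, 125, 125, 125, 125, 110, 116, 83, 59, 77, 89, 68, 49, 43, 68, 68, 119, 172, 181, 181, 156, 84, 68, 64, 72, 112, 179, 210, 205, 206, 203, 206, 203, 127, 208, 177]
```

View pics/s6.png

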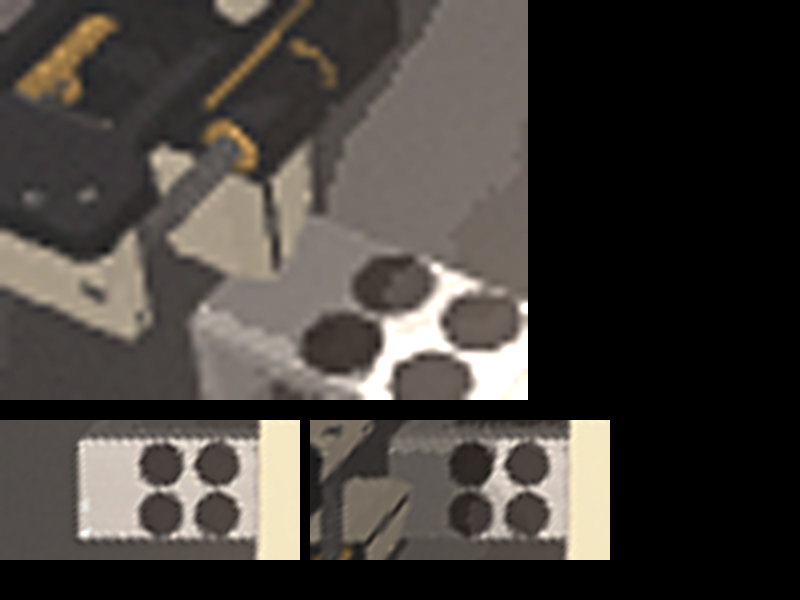

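The slide has not moved: the rectified pockets are at the same pixels as before. The fingers taper and stand just short of the plate, so I'll creep on watching the force.

```bash
for i in 1 2; do python3 -m creep '[[0.004,0,0,0,0,0],[0.004,0,0,0,0,0],[0,0,0,0,0,0],[0,0,0,0,0,0]]' >/dev/null; python3 g.py; done
```

```text
pos [ 0.5994 -0.0639  0.0731] yaw 68.54 zaxis [ 1.e-04  0.e+00 -1.e+00] tongue x,y 0.0067 -0.0002 F [-0.93 -0.98 -0.56] w 0.006 t 25.75
pos [ 0.6005 -0.0609  0.0731] yaw 68.53 zaxis [ 0.e+00  1.e-04 -1.e+00] tongue x,y 0.0099 -0.0002 F [ 0.09 -0.49  0.48] w 0.003 t 26.0833
```

The finger's lower edge runs parallel to the tool and shows above the tongue. So the closed fingertips end well above the reported TCP and are passing over the slide. I'll back out, go lower, and tilt 15° so the gripper body stays clear of the case.

```bash
python3 - <<'E'
from p import *
a=cv2.cvtColor(pockets(*cam("scene")),cv2.COLOR_RGB2GRAY).astype(float)
print([int(v) for v in a[25:32].mean(0)[60:300:6]])
E
python3 -m creep '[[-0.01,0,0,0,0,0],[-0.02,0,0,0,0,0],[-0.025,0,0,0,0,0],[-0.025,0,0,0,0,0],[-0.025,0,0,0,0,0],[-0.02,0,0,0,0,0],[0,0,0.025,0,0,0],[0,0,0.02,0,0,0],[0,0,0,0,0.042,0],[0,0,0,0,0.042,0],[0,0,0,0,0.042,0],[0,0,0,0,0,0],[0,0,0,0,0,0]]'; python3 g.py
python3 - <<'E'
from h import *
# silhouette of fingertips: pixels that differ from the initial picture, lowest point in the scene view near the tip
import pickle
D=pickle.load(open("d.pkl","rb"))
f,K,Rc,c=cam("scene"); s=arm.observe();p=s["position"];M=R.from_rotvec(s["ee_rot"]).as_matrix()
hsv=cv2.cvtColor(f,cv2.COLOR_RGB2HSV)
for k in np.arange(-10,45,4):
    q=p-M[:,2]*k/1000+M[:,1]*.006; u,v=proj(K,Rc,c,q).round().astype(int); print(k,(u,v),f[v,u].tolist(),D["scene"][0][v,u].tolist())
E
```

```text
[66, 50, 47, 66, 94, 89, 94, 116, 102, 114, 111, 104, 102, 117, 80, 46, 39, 44, 35, 50, 95, 133, 131, 134, 110, 66, 65, 72, 85, 143, 217, 203, 188, 188, 235, 232, 231, 231, 232, 232]
clock: 27.22
position: [0.5809, -0.11, 0.0535]
ee_rot: [-2.463, -1.668, -0.324]
force: [-0.2, 1.1, -0.3]
width: 0.004
gripper_force: 0.0
pos [ 0.5809 -0.11    0.0535] yaw 68.19 zaxis [ 0.0944  0.2427 -0.9655] tongue x,y -0.043 -0.0001 F [-0.2   1.11 -0.26] w 0.004 t 27.2167
-10 (np.int64(214), np.int64(241)) [48, 44, 42] [83, 78, 76]
-6 (np.int64(214), np.int64(240)) [45, 43, 41] [83, 79, 75]
-2 (np.int64(213), np.int64(239)) [44, 42, 40] [82, 78, 75]
2 (np.int64(212), np.int64(237)) [45, 42, 41] [83, 78, 74]
6 (np.int64(212), np.int64(236)) [45, 42, 41] [83, 79, 76]
10 (np.int64(211), np.int64(234)) [44, 41, 40] [82, 77, 75]
14 (np.int64(211), np.int64(233)) [68, 64, 61] [81, 76, 73]
18 (np.int64(210), np.int64(232)) [67, 62, 60] [82, 78, 74]
22 (np.int64(209), np.int64(230)) [122, 113, 98] [82, 78, 75]
26 (np.int64(209), np.int64(229)) [119, 111, 97] [82, 78, 75]
30 (np.int64(208), np.int64(228)) [119, 110, 96] [82, 77, 74]
34 (np.int64(207), np.int64(226)) [119, 110, 97] [81, 77, 74]
38 (np.int64(207), np.int64(225)) [119, 110, 96] [81, 77, 74]
42 (np.int64(206), np.int64(223)) [118, 110, 95] [82, 77, 75]
```

```bash
python3 -m creep '[[0.018,0,0.0048,0,0,0],[0.018,0,0.0048,0,0,0],[0.015,0,0.004,0,0,0],[0.01,0,0.0027,0,0,0],[0.0057,0,0.0015,0,0,0],[0,0,0,0,0,0],[0,0,0,0,0,0]]' >/dev/null; python3 g.py
for i in 1 2; do python3 -m creep '[[0.0039,0,0.001,0,0,0],[0.0039,0,0.001,0,0,0],[0.0039,0,0.001,0,0,0],[0,0,0,0,0,0],[0,0,0,0,0,0]]' >/dev/null; python3 g.py; done
```

```text
pos [ 0.5923 -0.0817  0.0552] yaw 68.56 zaxis [ 0.0953  0.2424 -0.9655] tongue x,y -0.0124 -0.0002 F [-0.59 -0.13 -0.44] w 0.005 t 27.85
pos [ 0.5941 -0.0775  0.0553] yaw 68.51 zaxis [ 0.0956  0.2427 -0.9654] tongue x,y -0.0079 -0.0003 F [-0.56  1.1  -0.8 ] w 0.008 t 28.2667
pos [ 0.5955 -0.0738  0.0552] yaw 68.48 zaxis [ 0.0952  0.2418 -0.9657] tongue x,y -0.004 -0.0003 F [-1.96 -4.49  1.64] w 0.004 t 28.6833
```

Contact, with 5 N at tongue x about −0.004. Now a steady push.

```bash
python3 -m creep '[[0.005,0,0.0013,0,0,0],[0.0072,0,0.0019,0,0,0],[0.0072,0,0.0019,0,0,0],[0.0072,0,0.0019,0,0,0],[0.0072,0,0.0019,0,0,0],[0.0072,0,0.0019,0,0,0],[0.0072,0,0.0019,0,0,0],[0.0072,0,0.0019,0,0,0],[0.0072,0,0.0019,0,0,0],[0.0072,0,0.0019,0,0,0]]' >/dev/null; python3 g.py
python3 -m creep '[[0.0072,0,0.0019,0,0,0],[0.0072,0,0.0019,0,0,0],[0.0072,0,0.0019,0,0,0],[0.0072,0,0.0019,0,0,0],[0.0072,0,0.0019,0,0,0],[0.0072,0,0.0019,0,0,0],[0.0072,0,0.0019,0,0,0],[0.0072,0,0.0019,0,0,0],[0.0072,0,0.0019,0,0,0],[0.0072,0,0.0019,0,0,0],[0.0072,0,0.0019,0,0,0],[0,0,0,0,0,0],[0,0,0,0,0,0]]' >/dev/null; python3 g.py
```

```text
pos [ 0.6059 -0.0476  0.0552] yaw 68.44 zaxis [ 0.0949  0.2411 -0.9659] tongue x,y 0.0242 -0.0003 F [-2.42 -6.82  1.56] w 0.009 t 29.5167
pos [ 0.6177 -0.0178  0.0552] yaw 68.42 zaxis [ 0.0945  0.2404 -0.966 ] tongue x,y 0.0563 -0.0003 F [-2.93 -8.12  2.27] w 0.005 t 30.6
```

```bash
python3 -m creep '[[0.0039,0,0.001,0,0,0],[0.0039,0,0.001,0,0,0],[0.0039,0,0.001,0,0,0],[0.0039,0,0.001,0,0,0],[0.0039,0,0.001,0,0,0],[0.0039,0,0.001,0,0,0],[0.0039,0,0.001,0,0,0],[0.0039,0,0.001,0,0,0],[0,0,0,0,0,0],[0,0,0,0,0,0]]' >/dev/null; python3 g.py
for i in 1 2; do python3 -m creep '[[0.0026,0,0.0007,0,0,0],[0.0026,0,0.0007,0,0,0],[0,0,0,0,0,0],[0,0,0,0,0,0]]' >/dev/null; python3 g.py; done
```

```text
pos [ 0.6223 -0.0063  0.0552] yaw 68.4 zaxis [ 0.0942  0.24   -0.9662] tongue x,y 0.0686 -0.0002 F [-3.24 -9.42  1.12] w 0.005 t 31.4333
pos [ 0.623  -0.0044  0.0552] yaw 68.39 zaxis [ 0.0942  0.2399 -0.9662] tongue x,y 0.0707 -0.0002 F [ -3.75 -10.54   2.05] w 0.005 t 31.7667
pos [ 0.6238 -0.0024  0.0552] yaw 68.39 zaxis [ 0.0942  0.2399 -0.9662] tongue x,y 0.0728 -0.0002 F [-3.73 -9.29  2.81] w 0.007 t 32.1
```

```bash
for i in 1 2 3; do python3 -m creep '[[0.0026,0,0.0007,0,0,0],[0,0,0,0,0,0],[0,0,0,0,0,0]]' >/dev/null; python3 g.py; done
```

```text
pos [ 0.6242 -0.0014  0.0552] yaw 68.39 zaxis [ 0.0942  0.2399 -0.9662] tongue x,y 0.0739 -0.0002 F [-3.64 -9.15  2.01] w 0.009 t 32.35
pos [ 6.246e-01 -5.000e-04  5.520e-02] yaw 68.39 zaxis [ 0.0941  0.2398 -0.9662] tongue x,y 0.0748 -0.0002 F [-3.89 -9.71  3.21] w 0.004 t 32.6
pos [0.6248 0.     0.0551] yaw 68.37 zaxis [ 0.0939  0.2393 -0.9664] tongue x,y 0.0754 -0.0002 F [ -5.2  -11.48   3.24] w 0.002 t 32.85
```

```bash
for i in 1 2; do python3 -m creep '[[0.0015,0,0.0004,0,0,0],[0,0,0,0,0,0],[0,0,0,0,0,0]]' >/dev/null; python3 g.py; done
```

```text
pos [6.248e-01 1.000e-04 5.510e-02] yaw 68.35 zaxis [ 0.0936  0.2388 -0.9666] tongue x,y 0.0755 -0.0002 F [ -6.48 -12.39   4.44] w 0.005 t 33.1
pos [6.249e-01 1.000e-04 5.510e-02] yaw 68.33 zaxis [ 0.0934  0.2382 -0.9667] tongue x,y 0.0755 -0.0003 F [ -6.57 -14.25   5.55] w 0.004 t 33.35
```

The slide is on its stop: the position is fixed while the force rises to about 16 N. I'll hold, check the slide and the block, then hand in.

```bash
python3 -m creep '[[0,0,0,0,0,0],[0,0,0,0,0,0],[0,0,0,0,0,0],[0,0,0,0,0,0],[0,0,0,0,0,0],[0,0,0,0,0,0],[0,0,0,0,0,0],[0,0,0,0,0,0]]' >/dev/null; python3 g.py
python3 - <<'E'
from m import *
import pickle
D=pickle.load(open("d.pkl","rb"))["scene"]; n=cam("scene")
wood(*D,(.4225,.3637,.063),.063,18); wood(*n,(.4225,.3637,.063),.063,18)
for nm,P in(("driver",(.46,.273,.015)),("barrel",(.52,.34,.02)),("tokens",(.4415,.1533,.02))):
    u,v=proj(*D[1:],P).astype(int); print(nm,np.abs(D[0][v-14:v+14,u-14:u+14].astype(int)-n[0][v-14:v+14,u-14:u+14]).mean().round(1))
E
```

```text
pos [6.248e-01 1.000e-04 5.510e-02] yaw 68.33 zaxis [ 0.0933  0.2383 -0.9667] tongue x,y 0.0756 -0.0002 F [ -6.85 -14.1    6.01] w 0.009 t 34.0167
area 211 V [ 97.5 101.  155.  211.  221. ] 155.0
all [[414.6000061035156, 219.39999389648438], [418.20001220703125, 197.6999969482422], [427.8999938964844, 199.3000030517578], [424.29998779296875, 221.10000610351562]] [0.4415 0.3577 0.063 ] [np.float64(0.0795), np.float64(0.0228)] 169.8 px [421.27026 209.37839]
bright [[418.0, 211.0], [418.0, 198.0], [426.0, 198.0], [426.0, 211.0]] [0.4245 0.3607 0.063 ] [np.float64(0.0472), np.float64(0.0192)] 175.7 px [422.  204.5]
area 216 V [ 96. 101. 155. 211. 222.] 155.0
all [[414.8999938964844, 219.5], [418.6000061035156, 197.60000610351562], [428.6000061035156, 199.3000030517578], [425.0, 221.1999969482422]] [0.4413 0.3588 0.063 ] [np.float64(0.0801), np.float64(0.0236)] 169.8 px [421.7702  209.37837]
bright [[417.79998779296875, 209.8000030517578], [419.1000061035156, 197.89999389648438], [427.8999938964844, 198.89999389648438], [426.6000061035156, 210.6999969482422]] [0.4236 0.3627 0.063 ] [np.float64(0.0439), np.float64(0.0206)] 171.7 px [422.8537  204.31708]
driver 0.7
barrel 0.8
tokens 0.7
```

```bash
python3 -c "
from cell import arm; print(arm.sign_off())"
```

```text
the job is handed in; nothing more can be done
None
```

I stroked the slide at about 5 N from the faceplate to its outer end, set the block back on the mat stone down, and handed the job in with the fingers holding the slide on its stop at about 16 N; the bystanders are unmoved, and the hand-in returned no verdict.

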